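Clear the drilling jig and hold an offcut in its corner

TASK

The aluminium angle bracket that was used to square up the drilling jig is still standing on it: hang the bracket by its hole on the peg of the wooden stand and let go of it. Then put the big wooden offcut flat on the jig board, its long side against the fence and one end against the stop block, and hold it there for drilling with one firm slanting push, about 10 N or more down onto the board and 10 N or more into the fence. Finish while still holding and pushing, and leave the other things on the bench where they are.

Things in the scene. Friction and masses are not known exactly. Their poses are not given: they have to be found in the camera images.
- jig: drilling jig fixed to the bench: grey board 150 (x) by 240 (y) mm, 12 thick; origin: centre of its underside. Wooden fence along y on the +x edge, 25 wide, 18 high above the board, its face (to -x) at x = +50. Stop block at the +y end against the fence, 70 long in x, 30 high above the board, its face (to -y) at y = +90
- corner (a point): point on the jig board's top (12 mm above the bench) where the fence's face and the stop block's face meet; axes as the jig's: +x into the fence, +y into the stop block. The offcut belongs on the -x, -y side of it: its centre 18 mm in -x and 70 mm in -y from here, its underside at this height
- fence: the jig's wooden fence, 25 (x) by 240 (y) by 18 mm high; origin: centre of its underside, on the board
- bed: the jig's grey board; origin: centre of its underside
- bracket: loose aluminium angle bracket of 240 g standing on its foot on the jig board, near the fence where the offcut has to go. Upright leg: 70 mm wide (y), 110 mm high, 8 mm thick (x), with one round hole. Foot: 8 mm thick, 52 mm long beyond the upright, pointing to -x. Origin: underside, below the middle of the upright's thickness. The flat back faces +x
- hole (a point): centre of the bracket's round hole, 24 mm across, through the upright along x, 65 mm above the bracket's underside and 45 mm below its top edge (so the top can be gripped from above, 8 mm thick, with the hole left free)
- stand: fixed wooden stand on the bench, base 120 x 110 mm and 18 mm high, with an upright post 50 mm wide and 22 mm thick, 185 mm high, whose front faces the stand's -x at x = 0. One steel peg comes out of that front. Origin: on the bench below the post's front face
- peg_root (a point): where the axis of the peg meets the post's front face, 160 mm above the bench; axes as the stand's. The peg is 8 mm thick and leads to -x, slanting upward by 15 degrees. A bracket on it hangs with its flat back leaning on the post and its foot pointing to -x
- peg_tip (a point): free end of the peg's axis, 46 mm in -x from the post's face and 12 mm higher than the peg's root
- offcut: the big loose wooden offcut, a plain rectangular block 36 mm (x) by 140 mm (y) by 46 mm high, about 170 g, lying on the bench. Origin: centre of its underside. On the jig it stands 28 mm higher than the fence, so it can be gripped across its width above the fence
- short_block: small wooden block, 45 x 60 x 30 mm, origin at the centre of its underside; a bystander
- lath: thin wooden strip, 20 x 200 x 10 mm, origin at the centre of its underside; a bystander
- hammer: hammer lying flat; a bystander
- screwdriver: screwdriver lying flat; a bystander
- tin: open steel tin, 72 mm across, 60 mm high, origin at the centre of its underside; a bystander
- glue: white glue bottle, 60 mm across, 95 mm high, origin at the centre of its underside; a bystander

How it is judged:
By the outcome, as a careful person would: the job done as asked, in the order asked, and still so for the second after the job is handed in, while the arm keeps its last pose, push and grip.
It also fails if it takes over 69 s, if anything falls off the work surface, if the arm or the gripper's body presses on something with over 40 N, if the wrist force passes 120 N, or if a joint passes its speed limit or range.

ROBOT

A 6-joint arm with a two-finger parallel gripper is mounted at the origin on the work surface. World frame = base frame: x ahead of the robot, y to its left, z up, the work surface at z = 0. Lengths are in m, angles in rad, forces in N, time in s.
With the tool pointing down it reaches from about 0.425 to 0.95 m from the base axis. Payload 3.5 kg.
Tool frame: the origin (TCP) lies on the centre line of the jaws, within the pads' length; the fingertips stand 8 mm ahead of it and the grasp point (between the pads) lies 11 mm behind it; z points along the fingers, y is the line along which they close (so a half turn about z gives the same grasp; the last joint's range is limited). The gripper opens to 85 mm and grips with 20 to 120 N. Pads are 22 mm wide; open, the fingers measure 114 mm over their backs; the gripper's body (76 mm by 85 mm) begins 54 mm behind the grasp point. The pads swing forward as they close: fully open they stand 13 mm farther back than shut.
Start: joints at [-1.4, 0.286, 1.577, -0, 1.279, -0.15], TCP at [0.213, -0.641, 0.239] pointing down, gripper open.
Joint ranges: [-2.77, 2.77], [-0.9, 2.22], [0.21, 2.48], [-1.53, 4.67], [0.24, 2.81], [-2.84, 2.84]. Speed limits (rad/s): [2.79, 2.79, 3.14, 3.14, 3.14, 3.14].

INTERFACE

Orientations are given as a unit quaternion [x, y, z, w].
In Python, from plant import ctrl gives the robot as it stands. The module is installed in compiled form; this text tells all that it offers.
- The arm moves only by the tool send_rows, never from a script. Its argument "steps" is a list of rows, each a list of 5 numbers: the shift along the tool's x, y, z in m, then the turn about the tool's z in degrees, then the opening, from -1 (shut) to 1 (fully open). A call has 1 to 12 rows; each row is the pose to reach, as a shift and turn from the pose commanded when the call began, along the tool's axes at that moment; what a row does not reach only later rows make up. A row lasts 1/10 s, in which the tool goes at most 50 mm and 8.59 degrees, less where a joint would pass 70% of its speed; a pose out of reach is approached as far as the arm can. A call with a gripper value outside its range is refused whole. The fingers move at their own pace and stop on an object; "squeeze" is the grip in N (left out, the last holds). Time passes only in rows, so rows that repeat a pose let the fingers close. It gives the time, the measured TCP pose, the force, the opening and the grip force at its end, in the units of the state.
- ctrl.get_state(): the state, without advancing time (a new reading comes with each control period).
- ctrl.read_camera(name): name is "scene" or "top" or "wrist"; returns the picture (384x512x3 uint8, red, green, blue); there is no depth.
- ctrl.calibration(name): a dict with "intrinsics" (3x3 intrinsics, pixels), "k1" (the pictures are not rectified: a ray, as slopes to the right and down, at radius r is drawn at 1 + k1 r^2 times it, then the intrinsics apply), "extrinsics" (4x4, takes a point from world to camera coordinates); the wrist camera has in their place "tool_from_camera" (4x4, takes a point from camera to tool coordinates, whose origin is the TCP and whose axes are the flange's). Camera axes: x right, y up, looking along -z (the intrinsics and any distortion apply to the point x, -y, -z); pixel columns grow to the right and rows downward; lengths in m; the calibration is good to about 2 mm. A picture is of the moment at which its call begins: read the wrist's pose just before it. calibration takes no time and is no camera call.
- ctrl.sign_off(): hands the job in; it is judged then, once.
The state is a dict: "time": time; "qpos": joint angles; "dq": joint speeds; "joint_efforts": joint torques, N m; "eef_pos": TCP position; "tcp_rot": TCP orientation; "contact_force": force on the tool from outside, world axes, zero at the start; "wrist_torque": the same for the moment, N m; "opening": opening from 0.0 (shut) to 1.0 (fully open); "finger_force": force on a finger pad.
Only numpy, scipy, OpenCV 4.12 (cv2) and the standard library are available. Lean on these libraries where they do the work, as an engineer would, in place of code of your own. Each camera call takes 0.05 s, during which the arm holds its last target. There are 200 camera calls.

## Working session

There is one attempt and no reset: what is moved stays moved. The work goes in short steps, Python scripts to look and compute and a tool call to move; the robot and the scene stay as the last step left them, time stands still between calls to the robot, and variables do not carry over. Pictures are saved under pics/ and viewed, at most 10 in all, crops included, and the job is handed in when it is done.

Besides the shell and the picture viewer there is one more tool, called after "Emit:" as name(argument=value, ...) on one line, values as JSON. send_rows: Moves the arm, as the interface text tells. Its arguments: {"type":"object","properties":{"steps":{"type":"array","items":{"type":"array","items":{"type":"number"}}},"squeeze":{"type":"number"}},"required":["steps"]}

```bash
mkdir -p pics
python3 - <<'E'
from plant import ctrl
import cv2,numpy as np
np.set_printoptions(precision=4,suppress=True)
for n in ("scene","top"):
    im=ctrl.read_camera(n); cv2.imwrite(f"pics/{n}_raw.png",im[:,:,::-1])
    cv2.imwrite(f"pics/{n}0.png",cv2.resize(im[:,:,::-1],(800,600),interpolation=cv2.INTER_CUBIC))
for n in ("scene","top","wrist"): print(n,ctrl.calibration(n))
print(ctrl.get_state())
E
```

```text
scene {'intrinsics': array([[384.156 ,   0.    , 257.6491],
       [  0.    , 384.156 , 189.4402],
       [  0.    ,   0.    ,   1.    ]]), 'k1': -0.007995138021909137, 'extrinsics': array([[-0.3032,  0.9527, -0.0221,  0.1543],
       [-0.523 , -0.147 ,  0.8396,  0.1679],
       [ 0.7966,  0.2662,  0.5428, -1.6331],
       [ 0.    ,  0.    ,  0.    ,  1.    ]])}
top {'intrinsics': array([[485.1517,   0.    , 255.0151],
       [  0.    , 485.1517, 183.6693],
       [  0.    ,   0.    ,   1.    ]]), 'k1': -0.15798197810120093, 'extrinsics': array([[-0.0306, -0.9995,  0.0022,  0.0103],
       [ 0.995 , -0.0303,  0.095 , -0.562 ],
       [-0.0948,  0.0051,  0.9955, -1.3387],
       [ 0.    ,  0.    ,  0.    ,  1.    ]])}
wrist {'intrinsics': array([[287.3803,   0.    , 254.917 ],
       [  0.    , 287.3803, 190.8464],
       [  0.    ,   0.    ,   1.    ]]), 'k1': -0.039645757073186946, 'tool_from_camera': array([[-0.0004,  0.9449,  0.3275,  0.0843],
       [ 1.    ,  0.0005, -0.0001,  0.    ],
       [-0.0003,  0.3275, -0.9449, -0.1345],
       [ 0.    ,  0.    ,  0.    ,  1.    ]])}
{'time': 0.1, 'qpos': array([-1.4   ,  0.2871,  1.5781, -0.    ,  1.2786, -0.15  ]), 'dq': array([ 0.0004, -0.0031, -0.0018, -0.0008, -0.0006, -0.    ]), 'joint_efforts': array([  0.0006, -40.7298, -29.37  ,  -0.0002,   0.0034,   0.    ]), 'eef_pos': array([ 0.2128, -0.64  ,  0.238 ]), 'tcp_rot': array([ 0.9872,  0.1597, -0.    , -0.0011]), 'contact_force': array([-0.0264, -0.1368,  0.1858]), 'wrist_torque': array([-0.0263, -0.0381,  0.0261]), 'finger_force': 0.0, 'opening': 1.0008241772632878}
```

View pics/scene0.png

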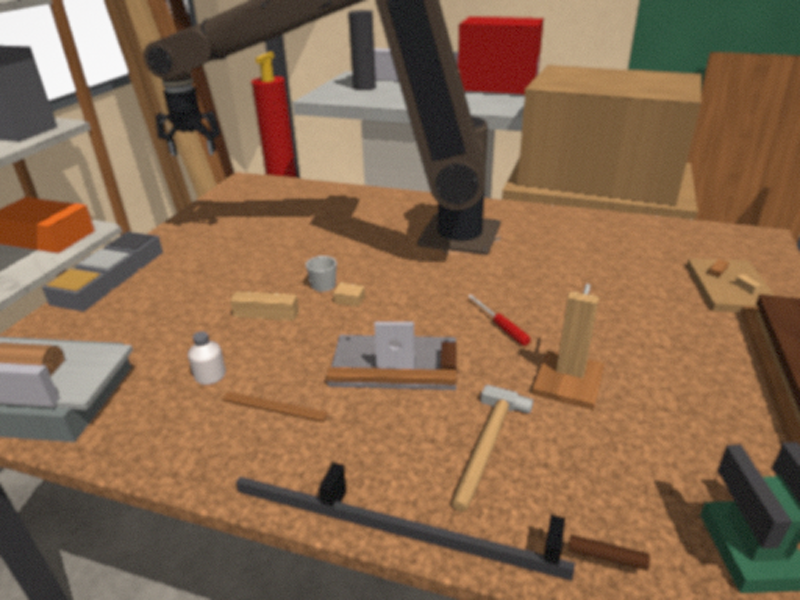

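View pics/top0.png

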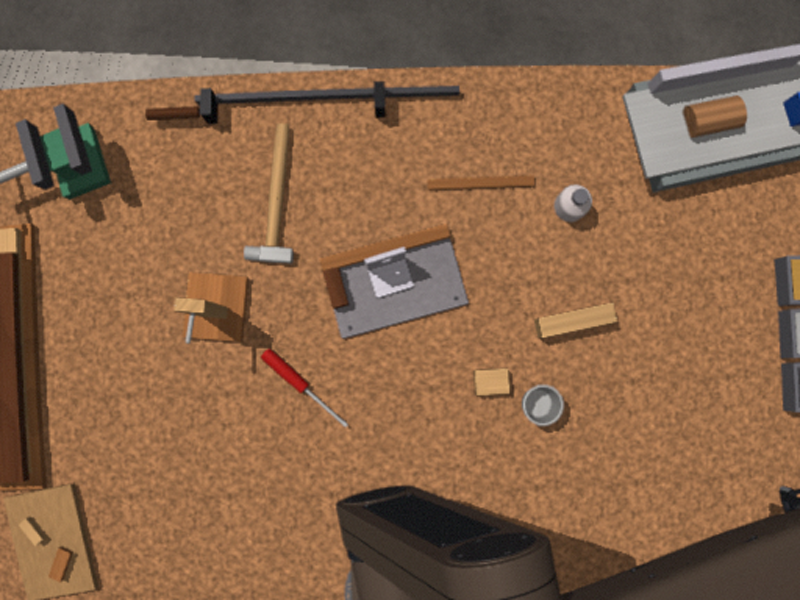

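The scene picture shows the bracket standing on the jig (395,345), the stand with its peg to the right (575,340) and the offcut at (265,305). In the top view the jig is at (395,285), the stand at (215,305) with its post top at (190,305), and the offcut at (577,320). I'll enlarge these.

```bash
cat > h.py <<'E'
import numpy as np,cv2
from plant import ctrl
from scipy.spatial.transform import Rotation as R
np.set_printoptions(precision=4,suppress=True)
def cam(n,st=None):
    c=ctrl.calibration(n)
    if n=="wrist":
        T=np.eye(4);T[:3,:3]=R.from_quat(st["tcp_rot"]).as_matrix();T[:3,3]=st["eef_pos"]
        W=T@c["tool_from_camera"]
    else: W=np.linalg.inv(c["extrinsics"])
    return c["intrinsics"],np.array([c["k1"],0,0,0.]),W
def ray(C,uv):
    K,d,W=C
    p=cv2.undistortPoints(np.array(uv,float).reshape(-1,1,2),K,d).reshape(-1,2)
    return W[:3,3],np.c_[p[:,0],-p[:,1],-np.ones(len(p))]@W[:3,:3].T
def onz(C,uv,z):
    o,v=ray(C,uv); z=np.broadcast_to(z,len(v)); return o+v*((z-o[2])/v[:,2])[:,None]
def proj(C,P):
    K,d,W=C; q=(np.atleast_2d(P)-W[:3,3])@W[:3,:3]
    return cv2.projectPoints(q*[1,-1,-1],np.zeros(3),np.zeros(3),K,d)[0].reshape(-1,2)
def crop(im,x0,y0,w,h,s): return cv2.resize(im[y0:y0+h,x0:x0+w,::-1],None,fx=s,fy=s,interpolation=cv2.INTER_CUBIC)
E
python3 - <<'E'
import cv2,numpy as np
from h import crop
im=cv2.imread("pics/top_raw.png")[:,:,::-1]
sc=cv2.imread("pics/scene_raw.png")[:,:,::-1]
a=crop(im,100,140,200,80,4); b=crop(im,300,170,100,65,4); c=crop(sc,330,175,100,65,4)
cv2.imwrite("pics/c1.png",np.vstack([a,np.hstack([b,c])]))
E
```

```text
(no output)
```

View pics/c1.png

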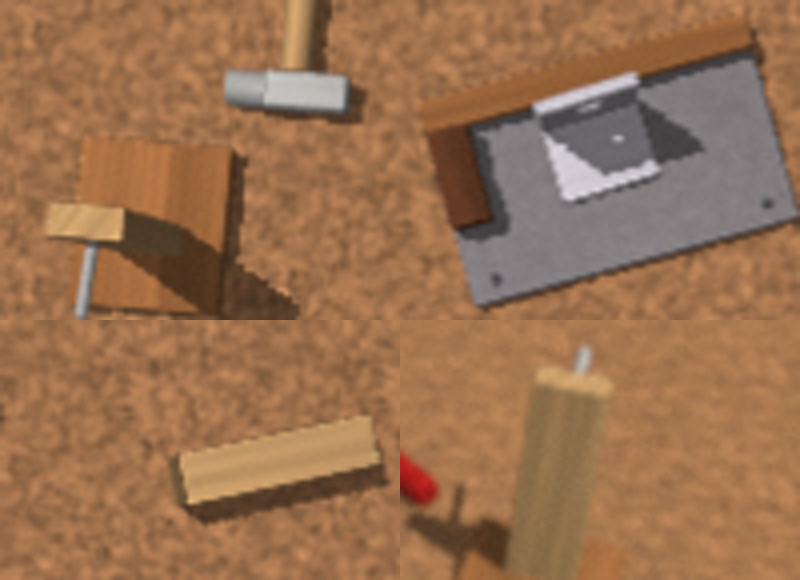

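Read off the crop: fence top corners (424,103) and (748,17); board corners (478,306) and (798,216); bracket top corners (533,104), (636,73), (640,90), (540,118); post top (50,204), (125,208), (122,241), (46,236); offcut top (180,455), (370,417), (378,460), (188,503).

Run:
```python
from h import *
C=cam("top")
A=lambda p:np.array(p,float)/4+[100,140]-.375
B=lambda p:(np.array(p,float)-[0,320])/4+[300,170]-.375
def show(n,uv,z):
    P=onz(C,uv,z);print(n,P[:,:2].tolist() and P[:,:2].round(4).tolist(),"d",np.linalg.norm(np.roll(P,-1,0)-P,axis=1).round(4));return P
f=show("fence",A([(424,103),(748,17)]),.03)
b=show("board",A([(478,306),(798,216)]),.012)
k=show("brk top",A([(533,104),(636,73),(640,90),(540,118)]),.122)
ft=show("brk foot",A([(565,200),(660,172)]),.020)
p=show("post",A([(50,204),(125,208),(122,241),(46,236)]),.185)
o=show("offcut",B([(180,455),(370,417),(378,460),(188,503)]),.046)
t=show("pegtip",[(121.6,218.7)],.172)
for n,q in(("fence",f[0]-f[1]),("board",b[0]-b[1]),("brk",k[0]-k[1]),("brk2",k[3]-k[2]),("foot",ft[0]-ft[1]),("post",p[0]-p[1]),("post2",p[3]-p[2]),("off",o[0]-o[1]),("off2",o[3]-o[2])):
    print(n,"yaw",np.degrees(np.arctan2(-q[0],q[1])).round(2))
print("ctr jig",(f.mean(0)+b.mean(0))/2,"brk",k.mean(0),"off",o.mean(0),"front mid",p[2:].mean(0))
```

```text
fence [[0.6178, 0.1309], [0.6723, -0.0999]] d [0.2371 0.2371]
board [[0.4743, 0.0974], [0.5312, -0.1315]] d [0.2359 0.2359]
brk top [[0.6023, 0.0503], [0.6208, -0.018], [0.6095, -0.0203], [0.5929, 0.0459]] d [0.0707 0.0116 0.0682 0.0104]
brk foot [[0.547, 0.0335], [0.5648, -0.0342]] d [0.07 0.07]
post [[0.5403, 0.354], [0.5364, 0.3057], [0.5157, 0.3078], [0.5202, 0.3567]] d [0.0484 0.0208 0.049  0.0203]
offcut [[0.4976, -0.2542], [0.5197, -0.3906], [0.4893, -0.3947], [0.4641, -0.2583]] d [0.1382 0.0306 0.1388 0.0338]
pegtip [[0.4695, 0.3337]] d [0.]
fence yaw 13.28
board yaw 13.96
brk yaw 15.16
brk2 yaw 14.03
foot yaw 14.74
post yaw -4.65
post2 yaw -5.25
off yaw 9.21
off2 yaw 10.49
ctr jig [ 0.5739 -0.0008  0.021 ] brk [0.6064 0.0145 0.122 ] off [ 0.4927 -0.3245  0.046 ] front mid [0.5179 0.3322 0.185 ]
```

The measurements fit the given sizes: jig yaw about 13.6°, bracket centre (0.606, 0.0145), offcut centre (0.493, -0.3245), stand front (0.518, 0.332) at yaw -5°. Next is a helper for working out moves.

```bash
cat >> h.py <<'E'
def goto(x,y,z,yaw):
    "shift and turn so the jaws close along world angle yaw (deg)"
    st=ctrl.get_state();M=R.from_quat(st["tcp_rot"]).as_matrix()
    phi=np.degrees(np.arctan2(M[1,0],M[0,0])); turn=phi-(yaw+90)
    print("t",st["time"],"pos",st["eef_pos"],"yaw",round(phi-90,2),"F",st["contact_force"],"open",st["opening"],
      "-> shift",M.T@(np.array([x,y,z])-st["eef_pos"]),"turn",round(turn,2))
E
python3 -c "
from h import *
goto(.606,.0145,.25,14.6)"
```

```text
t 0.1 pos [ 0.2128 -0.64    0.238 ] yaw -71.62 F [-0.0264 -0.1368  0.1858] open 1.0008241772632878 -> shift [ 0.5795 -0.4971 -0.0107] turn -86.22
```

Emit:
send_rows(steps=[[0.5795,-0.497,-0.011,-86.2,1],[0.5795,-0.497,-0.011,-86.2,1],[0.5795,-0.497,-0.011,-86.2,1],[0.5795,-0.497,-0.011,-86.2,1],[0.5795,-0.497,-0.011,-86.2,1],[0.5795,-0.497,-0.011,-86.2,1],[0.5795,-0.497,-0.011,-86.2,1],[0.5795,-0.497,-0.011,-86.2,1],[0.5795,-0.497,-0.011,-86.2,1],[0.5795,-0.497,-0.011,-86.2,1],[0.5795,-0.497,-0.011,-86.2,1],[0.5795,-0.497,-0.011,-86.2,1]])

```text
time: 1.3
eef_pos: [0.5223, -0.1242, 0.2477]
tcp_rot: [0.612, 0.791, -0.0, -0.0]
contact_force: [1.6, 0.1, -1.4]
opening: 1.003
finger_force: 0.0
```

```bash
python3 -c "
from h import *
goto(.606,.0145,.25,14.6)"
```

```text
t 1.3 pos [ 0.5223 -0.1242  0.2477] yaw 14.59 F [ 1.6366  0.0839 -1.3506] open 1.0028155527841685 -> shift [ 0.1132  0.1159 -0.0023] turn -0.01
```

Emit:
send_rows(steps=[[0.1,0.1,0,0,1],[0.1,0.1,0,0,1],[0.1,0.1,0,0,1],[0.1,0.1,0,0,1],[0.1,0.1,0,0,1],[0.1,0.1,0,0,1]])

```text
time: 1.9
eef_pos: [0.5929, -0.005, 0.2475]
tcp_rot: [0.612, 0.791, -0.0, -0.0]
contact_force: [-0.0, 0.1, 0.2]
opening: 0.996
finger_force: 0.0
```

Run:
```python
from h import *
import json
goto(.606,.0145,.25,14.6)
st=ctrl.get_state();json.dump({k:np.array(st[k]).tolist() for k in("eef_pos","tcp_rot")},open("w1.json","w"))
im=ctrl.read_camera("wrist");cv2.imwrite("pics/w1.png",cv2.resize(im[:,:,::-1],(800,600),interpolation=cv2.INTER_CUBIC))
```

```text
t 1.9 pos [ 0.5929 -0.005   0.2475] yaw 14.54 F [-0.0081  0.0665  0.2373] open 0.9963262257553529 -> shift [ 0.0156  0.0176 -0.0025] turn -0.06
```

View pics/w1.png

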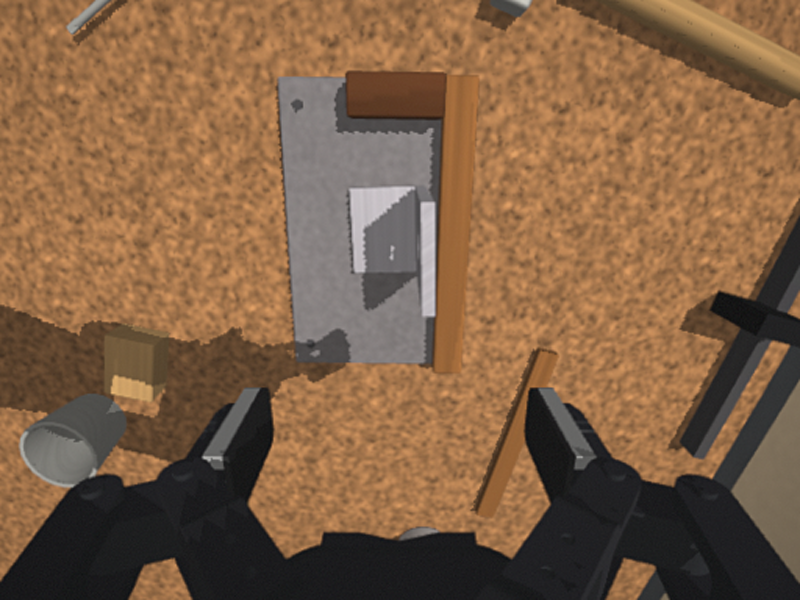

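The wrist view shows the bracket's top edge with corners (421,201), (436,202), (434,316), (420,316). The fence top runs from (477,75)/(446,75) down to (460,373)/(433,372), and the stop block's lower top edge runs from (347,116) to (446,117).

Run:
```python
from h import *
import json
C=cam("wrist",json.load(open("w1.json")))
S=lambda p:(np.array(p,float)+.5)*.64-.5
def yaw(q): return np.degrees(np.arctan2(-q[0],q[1])).round(2)
k=onz(C,S([(421,201),(436,202),(434,316),(420,316)]),.122);print("brk",k,k.mean(0),yaw(k[1]-k[2]),yaw(k[0]-k[3]))
f=onz(C,S([(477,75),(446,75),(460,373),(433,372)]),.030);print("fence",f,yaw(f[0]-f[2]),yaw(f[1]-f[3]))
s=onz(C,S([(347,116),(446,117)]),.042);print("stop",s)
b=onz(C,S([(279,77),(296,363)]),.012);print("board",b,yaw(b[0]-b[1]))
def L(y):a=np.radians(y);return np.array([[np.cos(a),np.sin(a)],[-np.sin(a),np.cos(a)]])
print("jigframe of points (yaw 13.8, origin .5739,-.0008)")
for n,P in(("f",f),("s",s),("b",b),("k",k)):print(n,(P[:,:2]-[.5739,-.0008])@L(13.8).T)
goto(*(k.mean(0)[:2]),.16,14.5)
```

```text
brk [[ 0.5916  0.0496  0.122 ]
 [ 0.6001  0.0512  0.122 ]
 [ 0.6182 -0.0163  0.122 ]
 [ 0.6098 -0.0184  0.122 ]] [0.6049 0.0165 0.122 ] 15.03 14.93
fence [[ 0.6138  0.1361  0.03  ]
 [ 0.5923  0.1304  0.03  ]
 [ 0.6718 -0.0953  0.03  ]
 [ 0.6484 -0.1003  0.03  ]] 14.07 13.66
stop [[0.5314 0.0855 0.042 ]
 [0.5993 0.1024 0.042 ]]
board [[ 0.472   0.1007  0.012 ]
 [ 0.5278 -0.1322  0.012 ]] 13.46
jigframe of points (yaw 13.8, origin .5739,-.0008)
f [[ 0.0714  0.1234]
 [ 0.0492  0.123 ]
 [ 0.0725 -0.1151]
 [ 0.0486 -0.1144]]
s [[-0.0207  0.094 ]
 [ 0.0493  0.0942]]
b [[-0.0747  0.1229]
 [-0.0761 -0.1166]]
k [[ 0.0292  0.0447]
 [ 0.0378  0.0443]
 [ 0.0393 -0.0256]
 [ 0.0306 -0.0257]]
t 1.95 pos [ 0.5929 -0.0054  0.2476] yaw 14.5 F [-0.1807 -1.9016 -0.3484] open 1.0023336308770951 -> shift [0.0182 0.0171 0.0876] turn -0.0
```

Emit:
send_rows(steps=[[0.018,0.0175,0.03,-0.4,0.6],[0.018,0.0175,0.08,-0.4,0.2],[0.018,0.0175,0.115,-0.4,-0.1],[0.018,0.0175,0.12,-0.4,-0.3],[0.018,0.0175,0.12,-0.4,-0.3],[0.018,0.0175,0.12,-0.4,-0.3]])

```text
time: 2.55
eef_pos: [0.6075, 0.0165, 0.1308]
tcp_rot: [0.609, 0.793, 0.001, 0.002]
contact_force: [-0.3, -1.0, 0.4]
opening: 0.352
finger_force: 0.0
```

```bash
python3 -c "
from h import *
goto(.6055,.016,.120,14.9)"
```

```text
t 2.55 pos [0.6075 0.0165 0.1308] yaw 14.92 F [-0.3067 -1.0135  0.407 ] open 0.35161736814925565 -> shift [ 0.     -0.0021  0.0107] turn 0.02
```

Emit:
send_rows(steps=[[0,-0.0015,0.008,0,-0.3],[0,-0.0015,0.008,0,-0.3],[0,-0.0015,0.008,0,-1],[0,-0.0015,0.008,0,-1],[0,-0.0015,0.008,0,-1],[0,-0.0015,0.008,0,-1],[0,-0.0015,0.008,0,-1],[0,-0.0015,0.008,0,-1]], squeeze=50)

```text
time: 3.35
eef_pos: [0.6051, 0.0169, 0.1208]
tcp_rot: [0.609, 0.793, 0.0, 0.001]
contact_force: [-0.1, -0.7, 2.8]
opening: 0.073
finger_force: 52.4
```

```bash
python3 -c "
from h import *
goto(.6055,.016,.120,14.9)
print(ctrl.get_state()['finger_force'])"
```

```text
t 3.35 pos [0.6051 0.0169 0.1208] yaw 14.99 F [-0.1176 -0.6939  2.8243] open 0.07266871880129276 -> shift [-0.001   0.0002  0.0008] turn 0.09
52.39772915840149
```

```bash
python3 -c "
from h import *
goto(.6051,.0169,.215,15)
goto(.45,.15,.215,-5)
goto(.448,.338,.215,-5)"
```

```text
t 3.35 pos [0.6051 0.0169 0.1208] yaw 14.99 F [-0.1176 -0.6939  2.8243] open 0.07266871880129276 -> shift [-0.0001  0.0002 -0.0942] turn -0.01
t 3.35 pos [0.6051 0.0169 0.1208] yaw 14.99 F [-0.1176 -0.6939  2.8243] open 0.07266871880129276 -> shift [ 0.1686 -0.1153 -0.0945] turn 19.99
t 3.35 pos [0.6051 0.0169 0.1208] yaw 14.99 F [-0.1176 -0.6939  2.8243] open 0.07266871880129276 -> shift [ 0.3507 -0.0686 -0.0946] turn 19.99
```

Emit:
send_rows(steps=[[0,0,-0.03,0,-1],[0,0,-0.075,0,-1],[0.03,-0.03,-0.095,3,-1],[0.06,-0.07,-0.095,8,-1],[0.1,-0.1,-0.095,14,-1],[0.145,-0.115,-0.095,18,-1],[0.19,-0.112,-0.095,20,-1],[0.235,-0.102,-0.095,20,-1],[0.28,-0.09,-0.095,20,-1],[0.32,-0.077,-0.095,20,-1],[0.35,-0.0686,-0.095,20,-1],[0.35,-0.0686,-0.095,20,-1]])

```text
time: 4.55
eef_pos: [0.4461, 0.3404, 0.2132]
tcp_rot: [0.736, 0.677, -0.001, -0.001]
contact_force: [-0.1, -0.2, -1.8]
opening: 0.074
finger_force: 51.7
```

Emit:
send_rows(steps=[[0,0,0,0,-1],[0,0,0,0,-1],[0,0,0,0,-1]])

```text
time: 4.85
eef_pos: [0.4475, 0.3363, 0.2144]
tcp_rot: [0.738, 0.675, -0.001, -0.0]
contact_force: [0.1, -1.8, -2.7]
opening: 0.076
finger_force: 51.7
```

Run:
```python
from h import *
import json
goto(.448,.338,.215,-5)
st=ctrl.get_state();json.dump({k:np.array(st[k]).tolist() for k in("eef_pos","tcp_rot")},open("w2.json","w"))
w=ctrl.read_camera("wrist");t=ctrl.read_camera("top");s=ctrl.read_camera("scene")
cv2.imwrite("pics/w2raw.png",w[:,:,::-1])
a=cv2.resize(w[:,:,::-1],(400,300),interpolation=cv2.INTER_AREA)
b=crop(t,70,160,100,75,4);c=crop(s,310,165,100,75,4)
cv2.imwrite("pics/m2.png",np.vstack([np.hstack([b,c]),np.hstack([a,crop(w,150,0,200,150,2)])]))
```

```text
t 4.85 pos [0.4475 0.3363 0.2144] yaw -5.1 F [ 0.1077 -1.7863 -2.7044] open 0.07609076688749251 -> shift [ 0.0017  0.0003 -0.0006] turn -0.1
```

View pics/m2.png

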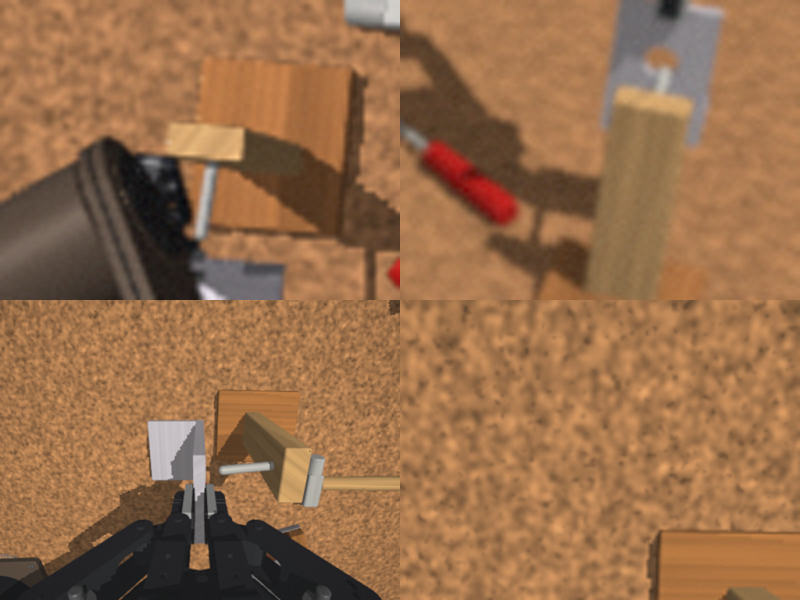

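The peg is just ahead of the bracket: in the wrist view its tip is at (222,170) and its root at (270,166) on the 400x300 inset. In the scene view the tip lies in front of the hole. I'll check the numbers.

Run:
```python
from h import *
import json
C=cam("wrist",json.load(open("w2.json")))
S=lambda p:(np.array(p,float)+.5)*1.28-.5
print("tip,root",onz(C,S([(222,170),(271,166)]),[.172,.161]))
print("post front top",onz(C,S([(287,147),(281,202)]),.185))
k=onz(C,S([(194,156),(205,156)]),.2157);print("bracket far top corners",k)
T=cam("top");print("top cam tip",onz(T,np.array([(202,237)])/4+[70,160]-.375,.172))
# hole and tip seen from scene camera
E=cam("scene");st=ctrl.get_state()
hole=np.array(st["eef_pos"])+[0,0,-.0438]
print("px hole pred",((proj(E,hole)-[310,165])+.375)*4+[400,0])
print("px tip pred",((proj(E,[[.4720,.336,.172],[.4695,.3337,.172]])-[310,165])+.375)*4+[400,0])
goto(.517,.3325,.215,-5)
```

```text
tip,root [[0.4674 0.3384 0.172 ]
 [0.513  0.3332 0.161 ]]
post front top [[0.5178 0.3593 0.185 ]
 [0.5148 0.3102 0.185 ]]
bracket far top corners [[0.4471 0.37   0.2157]
 [0.4541 0.3694 0.2157]]
top cam tip [[0.4692 0.3375 0.172 ]]
px hole pred [[662.9809  59.9781]]
px tip pred [[660.1524  76.2398]
 [656.9822  73.9491]]
t 5.0 pos [0.4479 0.3366 0.215 ] yaw -5.1 F [-0.6998 -0.5402 -1.7053] open 0.0723149289868147 -> shift [0.002  0.0692 0.    ] turn -0.1
```

Emit:
send_rows(steps=[[0.002,0.005,-0.001,0,-1],[0.002,0.012,-0.001,0,-1],[0.002,0.018,-0.001,0,-1],[0.002,0.024,0.0,0,-1],[0.002,0.03,0.0015,0,-1],[0.002,0.036,0.003,0,-1],[0.002,0.042,0.0045,0,-1],[0.002,0.048,0.006,0,-1],[0.002,0.054,0.0075,0,-1],[0.002,0.06,0.009,0,-1],[0.002,0.06,0.009,0,-1],[0.002,0.06,0.009,0,-1]])

```text
time: 6.2
eef_pos: [0.5077, 0.3342, 0.2059]
tcp_rot: [0.737, 0.675, -0.0, -0.0]
contact_force: [0.7, -0.6, -2.3]
opening: 0.067
finger_force: 51.7
```

Run:
```python
from h import *
goto(.5115,.3325,.2048,-5)
w=ctrl.read_camera("wrist");s=ctrl.read_camera("scene")
cv2.imwrite("pics/m3.png",np.hstack([crop(w,180,120,200,150,2),crop(s,310,165,100,75,4)]))
```

```text
t 6.2 pos [0.5077 0.3342 0.2059] yaw -5.03 F [ 0.65   -0.6143 -2.3456] open 0.06732917570181939 -> shift [-0.0013  0.004   0.0011] turn -0.03
```

View pics/m3.png

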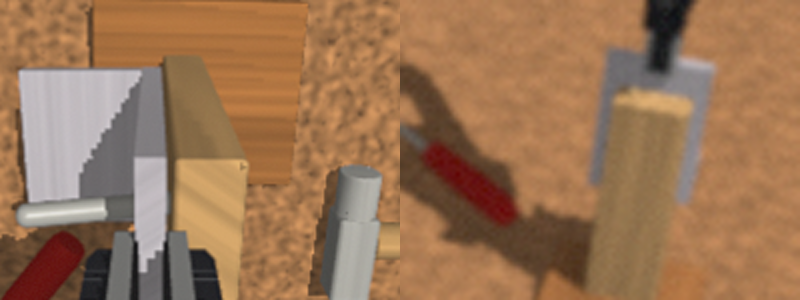

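The peg passes through the hole and the back is a few mm from the post. The force shows only the bracket's weight, so I'm lowering it.

Emit:
send_rows(steps=[[0,0.002,0.002,0,-1],[0,0.003,0.004,0,-1],[0,0.003,0.006,0,-1],[0,0.003,0.006,0,-1],[0,0.003,0.006,0,-1]])

```text
time: 6.8
eef_pos: [0.5099, 0.3339, 0.1993]
tcp_rot: [0.737, 0.675, -0.001, -0.001]
contact_force: [-3.3, -0.0, -3.0]
opening: 0.075
finger_force: 51.7
```

Emit:
send_rows(steps=[[0,0,0.001,0,-1],[0,0,0.002,0,-1],[0,0,0.002,0,-1]])

```text
time: 7.1
eef_pos: [0.5101, 0.334, 0.1984]
tcp_rot: [0.737, 0.675, -0.001, -0.0]
contact_force: [-5.5, 0.3, 0.4]
opening: 0.073
finger_force: 52.2
```

Emit:
send_rows(steps=[[0,-0.001,0,0,-0.6],[0,-0.001,0,0,-0.4],[0,-0.001,0,0,-0.3],[0,-0.001,-0.001,0,-0.2],[0,-0.001,-0.004,0,-0.2],[0,-0.001,-0.03,0,0],[0,-0.001,-0.07,0,0.5],[0,-0.001,-0.1,0,1],[0,-0.001,-0.1,0,1]])

```text
time: 8.0
eef_pos: [0.5121, 0.3351, 0.3052]
tcp_rot: [0.737, 0.675, 0.006, 0.002]
contact_force: [-0.0, 0.2, 1.2]
opening: 0.978
finger_force: 0.0
```

Run:
```python
from h import *
goto(.4930,-.3245,.25,9.8)
w=ctrl.read_camera("wrist");s=ctrl.read_camera("scene")
cv2.imwrite("pics/m4.png",np.hstack([crop(w,180,120,200,150,2),crop(s,310,165,100,75,4)]))
```

```text
t 8.0 pos [0.5121 0.3351 0.3052] yaw -5.01 F [-0.0432  0.2311  1.2241] open 0.9776740703802809 -> shift [-0.659   0.0381  0.0519] turn -14.81
```

View pics/m4.png

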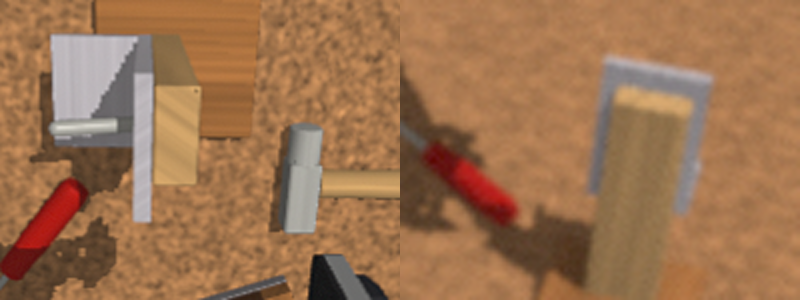

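The bracket hangs on the peg with its back against the post. On to the offcut.

Emit:
send_rows(steps=[[-0.55,0.034,0.04,-14.8,1],[-0.55,0.034,0.04,-14.8,1],[-0.55,0.034,0.04,-14.8,1],[-0.55,0.034,0.04,-14.8,1],[-0.55,0.034,0.04,-14.8,1],[-0.55,0.034,0.04,-14.8,1],[-0.55,0.034,0.04,-14.8,1],[-0.55,0.034,0.04,-14.8,1],[-0.55,0.034,0.04,-14.8,1],[-0.55,0.034,0.04,-14.8,1],[-0.55,0.034,0.04,-14.8,1],[-0.55,0.034,0.04,-14.8,1]])

```text
time: 9.3
eef_pos: [0.4937, -0.2211, 0.2551]
tcp_rot: [0.647, 0.763, -0.001, -0.002]
contact_force: [0.3, 0.7, -1.0]
opening: 1.001
finger_force: 0.0
```

Emit:
send_rows(steps=[[-0.05,0,0,0,1],[-0.08,0,0,0,1],[-0.08,0,0,0,1],[-0.08,0,0,0,1],[-0.08,0,0,0,1]])

```text
time: 9.8
eef_pos: [0.5087, -0.294, 0.2569]
tcp_rot: [0.644, 0.765, 0.0, -0.001]
contact_force: [0.1, 0.3, 0.2]
opening: 0.998
finger_force: 0.0
```

Run:
```python
from h import *
import json
goto(.4930,-.3245,.25,9.8)
st=ctrl.get_state();json.dump({k:np.array(st[k]).tolist() for k in("eef_pos","tcp_rot")},open("w3.json","w"))
im=ctrl.read_camera("wrist");cv2.imwrite("pics/w3.png",cv2.resize(im[:,:,::-1],(800,600),interpolation=cv2.INTER_CUBIC))
```

```text
t 9.8 pos [ 0.5087 -0.294   0.2569] yaw 9.84 F [0.1039 0.2647 0.1726] open 0.997895089599783 -> shift [-0.0274 -0.0207  0.0069] turn 0.04
```

View pics/w3.png

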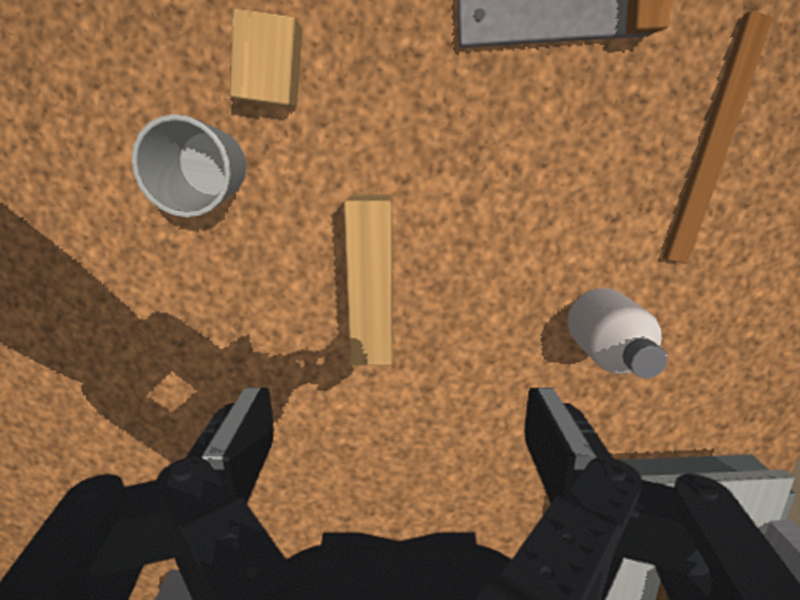

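The offcut's top corners are at (346,200), (391,200), (392,363) and (350,365), and the glue bottle is well to the right at (615,330).

Run:
```python
from h import *
import json
C=cam("wrist",json.load(open("w3.json")))
S=lambda p:(np.array(p,float)+.5)*.64-.5
def yaw(q): return np.degrees(np.arctan2(-q[0],q[1])).round(2)
k=onz(C,S([(346,200),(391,200),(392,363),(350,365)]),.046);m=k.mean(0)
print(k,m,np.linalg.norm(np.roll(k,-1,0)-k,axis=1),yaw(k[1]-k[2]),yaw(k[0]-k[3]))
goto(m[0],m[1],.04,9.8)
```

```text
[[ 0.4615 -0.2575  0.046 ]
 [ 0.4951 -0.2517  0.046 ]
 [ 0.5187 -0.3871  0.046 ]
 [ 0.4834 -0.3952  0.046 ]] [ 0.4897 -0.3229  0.046 ] [0.0341 0.1375 0.0362 0.1395] 9.86 9.06
t 9.85 pos [ 0.5088 -0.294   0.2573] yaw 9.87 F [-0.254   0.0903  0.2636] open 0.9935912571772829 -> shift [-0.0255 -0.0237  0.2173] turn 0.07
```

Emit:
send_rows(steps=[[-0.025,-0.022,0.04,0.2,0.8],[-0.025,-0.022,0.09,0.2,0.6],[-0.025,-0.022,0.14,0.2,0.5],[-0.025,-0.022,0.18,0.2,0.5],[-0.025,-0.022,0.205,0.2,0.5],[-0.025,-0.022,0.22,0.2,0.5],[-0.025,-0.022,0.222,0.2,0.5],[-0.025,-0.022,0.222,0.2,0.3],[-0.025,-0.022,0.222,0.2,-1],[-0.025,-0.022,0.222,0.2,-1],[-0.025,-0.022,0.222,0.2,-1],[-0.025,-0.022,0.222,0.2,-1]], squeeze=60)

```text
time: 11.05
eef_pos: [0.493, -0.3253, 0.0386]
tcp_rot: [0.646, 0.764, -0.0, 0.002]
contact_force: [0.4, 1.3, 5.9]
opening: 0.402
finger_force: 62.9
```

Emit:
send_rows(steps=[[0,0,0,0,-1],[0,0,0,0,-1],[0,0,0,0,-1]])

```text
time: 11.35
eef_pos: [0.493, -0.3253, 0.0386]
tcp_rot: [0.646, 0.764, -0.0, 0.002]
contact_force: [-0.3, 1.1, 6.4]
opening: 0.408
finger_force: 62.9
```

```bash
python3 -c "
from h import *
s=ctrl.get_state();print(s['finger_force'],s['opening'])
# jig yaw 13.8: offcut centre target 0.5983,0.0297; first 10 mm from fence and stop
a=np.radians(13.8);ex=np.array([np.cos(a),np.sin(a)]);ey=np.array([-np.sin(a),np.cos(a)])
t=np.array([.5983,.0297]);p=t-.012*ex-.015*ey;print(p,t)
goto(*p,.12,13.8);goto(*p,.046,13.8)"
```

```text
62.9228138923645 0.4080721292229914
[0.5902 0.0123] [0.5983 0.0297]
t 11.35 pos [ 0.493  -0.3253  0.0386] yaw 9.59 F [-0.3275  1.0845  6.3608] open 0.4080721292229914 -> shift [ 0.3164  0.1523 -0.0821] turn -4.21
t 11.35 pos [ 0.493  -0.3253  0.0386] yaw 9.59 F [-0.3275  1.0845  6.3608] open 0.4080721292229914 -> shift [ 0.3166  0.1521 -0.0081] turn -4.21
```

Emit:
send_rows(steps=[[0,0,-0.04,0,-1],[0,0,-0.085,0,-1],[0.03,0.015,-0.095,-1,-1],[0.07,0.035,-0.095,-2,-1],[0.115,0.055,-0.095,-3,-1],[0.16,0.075,-0.095,-4.2,-1],[0.205,0.1,-0.095,-4.2,-1],[0.25,0.12,-0.095,-4.2,-1],[0.285,0.138,-0.095,-4.2,-1],[0.31,0.15,-0.095,-4.2,-1],[0.3165,0.152,-0.095,-4.2,-1],[0.3165,0.152,-0.095,-4.2,-1]])

```text
time: 12.55
eef_pos: [0.5884, 0.0142, 0.1307]
tcp_rot: [0.616, 0.787, -0.0, -0.0]
contact_force: [0.3, 0.3, -1.9]
opening: 0.406
finger_force: 62.1
```

Emit:
send_rows(steps=[[0,0,0.02,0,-1],[0,0,0.03,0,-1],[0,0,0.03,0,-1]])

```text
time: 12.85
eef_pos: [0.5868, 0.0123, 0.0986]
tcp_rot: [0.618, 0.786, -0.001, -0.002]
contact_force: [0.2, -0.5, -1.5]
opening: 0.406
finger_force: 62.1
```

Run:
```python
from h import *
goto(.5902,.0123,.055,13.8)
import json
st=ctrl.get_state();json.dump({k:np.array(st[k]).tolist() for k in("eef_pos","tcp_rot")},open("w4.json","w"))
im=ctrl.read_camera("wrist");cv2.imwrite("pics/w4.png",crop(im,150,0,200,150,4))
```

```text
t 12.85 pos [0.5868 0.0123 0.0986] yaw 13.68 F [ 0.2238 -0.4999 -1.5146] open 0.40559423239294456 -> shift [-0.0009  0.0036  0.0436] turn -0.12
```

View pics/w4.png

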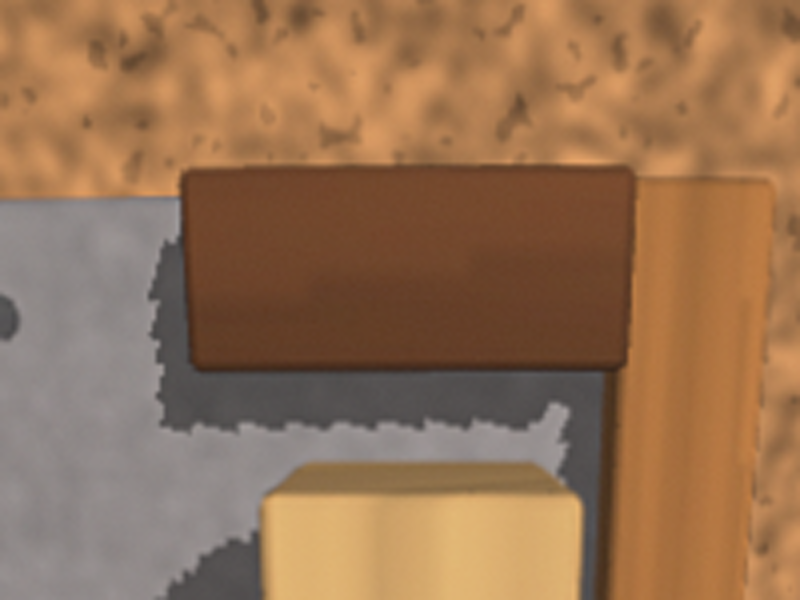

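The offcut's far top edge runs from (265,493) to (581,493), the stop's face edge from (193,368) to (626,368), and the fence's face edge from (618,372) to (611,598). I'll compute the gaps in jig axes.

Run:
```python
from h import *
import json
st=json.load(open("w4.json"));C=cam("wrist",st)
S=lambda p:(np.array(p,float)+.5)/4-.5+[150,0]
P=lambda p,z:onz(C,S(p),z)
o=P([(265,493),(581,493)],.106);s=P([(193,368),(626,368)],.042);f=P([(618,372),(611,598)],.030)
a=np.radians(13.8);L=np.array([[np.cos(a),np.sin(a)],[-np.sin(a),np.cos(a)]])
j=lambda q:(q[:,:2]-[.572,.0027])@L.T
print("off",j(o),"\nstop",j(s),"\nfence",j(f))
for n,q in(("off",o[1]-o[0]),("stop",s[1]-s[0])):print(n,np.degrees(np.arctan2(q[1],q[0])))
q=f[0]-f[1];print("fence",np.degrees(np.arctan2(-q[0],q[1])))
```

```text
off [[-0.0004  0.0774]
 [ 0.0339  0.0774]] 
stop [[-0.0198  0.0906]
 [ 0.0487  0.0904]] 
fence [[0.0493 0.0898]
 [0.05   0.0514]]
off 13.689138749646524
stop 13.645080851508503
fence 14.809058996244946
```

Emit:
send_rows(steps=[[0,0,0.02,0,-1],[0,0,0.035,0,-1],[0,0,0.044,0,-1],[0,0,0.046,0,-1],[0,0,0.046,0,-1],[0,0,0.046,0,-1]])

```text
time: 13.5
eef_pos: [0.5894, 0.0132, 0.0557]
tcp_rot: [0.617, 0.787, 0.0, 0.001]
contact_force: [1.7, 0.1, -1.5]
opening: 0.407
finger_force: 62.1
```

```bash
python3 -c "
from h import *
goto(.5902,.0123,.052,13.7)"
```

```text
t 13.5 pos [0.5894 0.0132 0.0557] yaw 13.78 F [ 1.7247  0.1459 -1.4996] open 0.40706176884959205 -> shift [-0.0011  0.0006  0.0037] turn 0.08
```

Emit:
send_rows(steps=[[0.002,0.002,0.003,0,-1],[0.006,0.005,0.003,0,-1],[0.009,0.008,0.003,0,-1],[0.011,0.01,0.003,0,-1],[0.011,0.01,0.003,0,-1],[0.011,0.01,0.003,0,-1]])

```text
time: 14.1
eef_pos: [0.5959, 0.0265, 0.052]
tcp_rot: [0.617, 0.787, -0.0, 0.0]
contact_force: [-0.6, 0.0, -1.7]
opening: 0.406
finger_force: 62.1
```

Emit:
send_rows(steps=[[0.001,0,0,0,-1],[0.002,0,0,0,-1],[0.003,0,0,0,-1],[0.004,0,0,0,-1],[0.004,0,0,0,-1]])

```text
time: 14.6
eef_pos: [0.5957, 0.0275, 0.0526]
tcp_rot: [0.616, 0.787, -0.002, 0.002]
contact_force: [-0.0, -9.5, -1.1]
opening: 0.403
finger_force: 62.1
```

Emit:
send_rows(steps=[[-0.002,0.002,0,0,-1],[-0.002,0.004,0,0,-1],[-0.002,0.006,0,0,-1],[-0.002,0.007,0,0,-1],[-0.002,0.007,0,0,-1]])

```text
time: 15.1
eef_pos: [0.5986, 0.0282, 0.0518]
tcp_rot: [0.617, 0.787, -0.005, -0.003]
contact_force: [-10.2, -8.0, 6.9]
opening: 0.403
finger_force: 63.0
```

```bash
python3 -c "
from h import *
goto(.5983,.0297,.0506,13.7)"
```

```text
t 15.1 pos [0.5986 0.0282 0.0518] yaw 13.86 F [-10.1775  -8.0219   6.8809] open 0.40276460665840097 -> shift [0.0016 0.     0.0012] turn 0.16
```

Emit:
send_rows(steps=[[0,-0.003,0.002,0,-1],[0,-0.003,0.004,0,-1],[0,-0.003,0.006,0,-1],[0,-0.003,0.006,0,-1],[0,0,0.006,0,-1],[0,0.002,0.006,0,-1],[0,0.002,0.006,0,-1]], squeeze=80)

```text
time: 15.8
eef_pos: [0.599, 0.0282, 0.0509]
tcp_rot: [0.616, 0.788, -0.008, -0.006]
contact_force: [-29.8, -9.6, 35.0]
opening: 0.399
finger_force: 87.7
```

Run:
```python
from h import *
goto(.5983,.0297,.0506,13.7)
s=ctrl.get_state();a=np.radians(13.8);F=s["contact_force"];print("fence",F[0]*np.cos(a)+F[1]*np.sin(a),"stop",-F[0]*np.sin(a)+F[1]*np.cos(a),"up",F[2],s["finger_force"],R.from_quat(s["tcp_rot"]).as_matrix()[:,2])
im=ctrl.read_camera("wrist");t=ctrl.read_camera("top")
cv2.imwrite("pics/w5.png",np.hstack([crop(im,200,30,100,120,4),crop(t,70,150,200,240,2)]))
```

```text
t 15.8 pos [0.599  0.0282 0.0509] yaw 13.92 F [-29.8341  -9.5699  35.0139] open 0.39947576922877465 -> shift [ 0.0016 -0.0003  0.0003] turn 0.22
fence -31.255640040821586 stop -2.177200090161194 up 35.01389487850459 87.66539096832275 [-0.0201 -0.0048 -0.9998]Traceback (most recent call last):
  File "<stdin>", line 5, in <module>
    return _nx.concatenate(arrs, 1, dtype=dtype, casting=casting)
           ~~~~~~~~~~~~~~~^^^^^^^^^^^^^^^^^^^^^^^^^^^^^^^^^^^^^^^
ValueError: all the input array dimensions except for the concatenation axis must match exactly, but along dimension 0, the array at index 0 has size 480 and the array at index 1 has size 468
```

Emit:
send_rows(steps=[[0.001,-0.001,-0.001,0,-1],[0.001,-0.002,-0.002,0,-1],[0.001,-0.0025,-0.003,0,-1],[0.001,-0.0025,-0.003,0,-1],[0.001,-0.0025,-0.003,0,-1]])

```text
time: 16.4
eef_pos: [0.5987, 0.0281, 0.0509]
tcp_rot: [0.616, 0.787, -0.005, -0.002]
contact_force: [-13.2, -10.0, 15.9]
opening: 0.398
finger_force: 85.3
```

Run:
```python
from h import *
goto(.5983,.0297,.0506,13.7)
s=ctrl.get_state();a=np.radians(13.8);F=s["contact_force"];print("fence",F[0]*np.cos(a)+F[1]*np.sin(a),"stop",-F[0]*np.sin(a)+F[1]*np.cos(a),"up",F[2],s["finger_force"],R.from_quat(s["tcp_rot"]).as_matrix()[:,2])
im=ctrl.read_camera("wrist");t=ctrl.read_camera("scene")
cv2.imwrite("pics/w5.png",np.hstack([crop(im,200,30,100,120,4),crop(t,200,165,200,120,2) if 0 else cv2.resize(crop(t,200,165,200,120,1),(400,240)).repeat(2,0)]))
```

```text
t 16.4 pos [0.5987 0.0281 0.0509] yaw 13.88 F [-13.1593 -10.0242  15.891 ] open 0.3981321826309789 -> shift [0.0016 0.     0.0003] turn 0.18
fence -15.170533947447135 stop -6.595890922308094 up 15.891026308657555 85.2724814414978 [-0.0103 -0.0052 -0.9999]
```

View pics/w5.png

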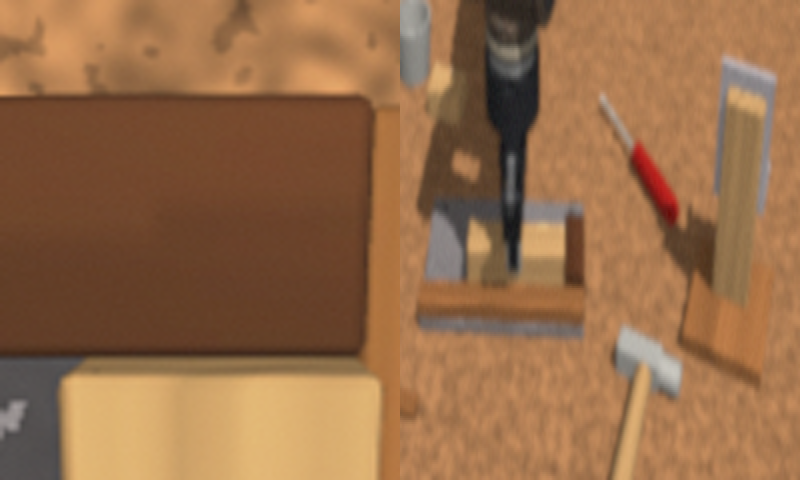

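The offcut sits in the corner: its end is at the stop and its side at the fence. The forces are 15 N into the fence and 16 N down, and the bracket is still on the peg. I'm handing it in.

```bash
python3 -c "
from plant import ctrl
print(ctrl.get_state()['contact_force']);print(ctrl.sign_off())"
```

```text
[-14.24813708 -11.5116718   14.09555992]
the job is handed in; nothing more can be done
None
```

The job is handed in: the bracket hangs on the peg with its back against the post, and the offcut is on the jig board against the fence and stop block, held with about 14 N down and 16–17 N into the fence at hand-in (the verdict was not shown).

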